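# Lock the inspection tray in its nest

### The arm

A 6-joint arm with a two-finger parallel gripper is mounted at the origin on the work surface. World frame = base frame: x ahead of the robot, y to its left, z up, the work surface at z = 0. Lengths are in m, angles in rad, forces in N, time in s.
With the tool pointing down it reaches from about 0.4 to 0.825 m from the base axis. Payload 7 kg.
Tool frame: the origin (TCP) lies at the very end of the fingers, on their centre line; the grasp point (between the pads) lies 19 mm behind it; y points along the fingers, z is the direction in which the jaws open and shut, and the axes are right-handed (so a half turn about y gives the same grasp; the last joint's range is limited). The gripper opens to 85 mm and grips with 20 to 120 N. Pads are 22 mm wide; open, the fingers measure 114 mm over their backs; the gripper's body (76 mm by 85 mm) begins 54 mm behind the grasp point. The pads swing forward as they close: fully open they stand 13 mm farther back than shut.
Start: joints at [-1.001, 0.359, 0.012, 0, -1.224, -0.288], TCP at [0.188, -0.648, 0.197] pointing down, gripper open.
Joint ranges: [-3.07, 3.07], [-1.43, 2.12], [-1.02, 1.25], [-3.03, 1.67], [-3.05, -0], [-3.03, 3.03]. Speed limits (rad/s): [2.39, 2.39, 3.01, 3.14, 3.14, 3.14].

### API

Orientations are given as a unit quaternion [w, x, y, z].
In Python, from cell import get_obs, grab_frame, job_done gives the robot as it stands.
- The arm moves only by the shell command python3 -m crank 'ROWS' [FORCE]. ROWS is JSON, a list of rows, each a list of 3 entries, a list of its own where there are three numbers: the shift along the tool's x, y, z in cm, then the turn, a rotation vector about the tool's x, y, z in degrees, then the opening, from -1 (shut) to 1 (fully open). A call has 1 to 12 rows; each row shifts and turns the commanded pose from where the row before left it, along the tool's axes as they then stand; what a row does not reach is not made up. A row lasts 1/12 s, in which the tool goes at most 41.7 mm and 7.16 degrees, less where a joint would pass 70% of its speed; a pose out of reach is approached as far as the arm can. A call with a gripper value outside its range is refused whole. The fingers move at their own pace and stop on an object; FORCE is the grip in N (left out, the last holds). Time passes only in rows, so rows that do not move let the fingers close. It gives the time, the measured TCP pose, the force and the opening at its end, in the units of the state.
- get_obs(): the state, without advancing time (a new reading comes with each control period).
- grab_frame(name): name is "side" or "top" or "wrist"; returns a dict with "image" (384x512x3 uint8, red, green, blue), "mtx" (3x3 intrinsics, pixels), "xyz" and "orientation" of the camera in the world. Camera axes: x right, y down, z forward; pixel columns grow to the right and rows downward; lengths in m; the calibration is good to about 2 mm. A picture is of the moment at which its call begins. There is no depth.
- job_done(): hands the job in, once; it reports no verdict.
The state is a dict: "time": time; "joints": joint angles; "joint_velocities": joint speeds; "joint_torque": joint torques, N m; "ee_pos": TCP position; "tcp_rot": TCP orientation; "ft_force": force on the tool from outside, world axes, zero at the start; "torque": the same for the moment, N m; "opening": opening from 0.0 (shut) to 1.0 (fully open).
Only numpy, scipy, OpenCV 4.12 (cv2) and the standard library are available. Lean on these libraries where they do the work, as an engineer would, in place of code of your own. Each camera call takes 0.05 s, during which the arm holds its last target.

### The job

Lock the tray of white parts in its nest by pushing only, without gripping or lifting anything: push the disc's upright peg round until the disc's slot lines up with the locking bar, then push the bar by its rear end through the slot until its nose is fully home against the stop in the lock block. Leave everything else standing where it is, and finish clear.

Things in the scene. Friction and masses are not known exactly. Their poses are not given: they have to be found in the camera images.
- nest: The fixed nest: an aluminium plate 370 x 190 mm, 10 mm thick, flat on the bench, with the tray of white parts at one end. Origin on the bench surface (z = 0) under the disc's axis. x points the way the bar is pushed (guide, disc, lock block, tray), y to the left of that, z up. Along x, in mm: plate -270 to 100, disc -45 to 45, lock block 52 to 92, tray 100 to 350 (up to z = 27)
- guide (a point): Middle of the guide's front end, 50 mm before the disc's axis, on the guide floor, 16 mm above the bench. The floor, 20 mm wide, runs back from here for 220 mm. Two walls, each 12 mm thick, 21 mm apart inside, tops 26 mm above the bench, line its front 105 mm
- disc_axis (a point): Centre of the disc's top face, on its vertical turning axis, 34 mm above the bench. The disc is 90 mm across. A straight slot 24 mm wide, 18 mm deep and open at both ends runs right across its middle.
- disc (a joint): Disc angle in rad, growing counter-clockwise seen from above; friction holds it where it is left; it turns with about 2 N at the peg. The slot is in line with the bar at 0 and again at 3.14 (either will do), with no catch there; range -0.6 to 3.74, start 0.5 to 2.64. The peg is on the nest's -y side of the disc at 0, the +x side at 1.57, the +y side at 3.14
- peg_top (a point): Centre of the top of the disc's upright round peg, 66 mm above the bench. The peg is 14 mm across, stands 32 mm above the disc's top face, 31 mm from the disc's axis, at right angles to the slot.
- bar: The steel locking bar, loose in its guide, nose just outside the disc: 156 mm long, 18 wide, 18 tall, with an upright lug on its rear end (24 mm long, 18 wide, top 45 mm above the underside). Origin on the underside (16 mm above the bench), 80 mm ahead of the rear face; x to the nose, z up. 0.3 to 0.55 kg, slides with a few newtons. Fully home, the origin is 4 mm ahead of the disc's axis
- bar_tail (a point): Middle of the bar's flat upright rear face, 38.5 mm above the bench; the face is 18 mm wide and reaches from 16 to 61 mm above the bench. This is the face to push.
- bar_nose (a point): Middle of the tip of the bar's round nose, 25 mm above the bench, 76 mm ahead of the bar's origin. The nose tapers over its last 16 mm from 18 to 10 mm across, so it finds its way into the slot if the slot is up to about 0.12 rad out of line
- stop (a point): Middle of the stop face in the lock block, 25 mm above the bench, 80 mm beyond the disc's axis. The lock block is 52 mm wide, its top 34 mm above the bench, with a pocket 24 mm wide, open above and towards the disc. The bar is fully home when its nose touches here
- gauge_pin: Bystander, leave alone: a plain steel gauge pin, 22 mm across, 45 mm tall, standing on the nest's plate left of the guide. Origin at the centre of its underside.
- tub: Bystander, leave alone: a small white tub with a lid, 34 mm across, 42 mm tall, standing on the nest's plate right of the guide. Origin at the centre of its underside.
- green_bin: Bystander, leave alone: a green open bin with white parts, 150 x 100 x 60 mm, on the bench to the robot's right. Origin at the centre of its underside.
- red_bin: Bystander, leave alone: a red open bin of the same size, on the bench to the robot's right. Origin at the centre of its underside.
- driver: Bystander, leave alone: a screwdriver lying on the bench far from the robot. Origin at the centre of its underside.
- spray: Bystander, leave alone: a clear bottle, 56 mm across, 150 mm tall, on the bench at the left, past the tray. Origin at the centre of its underside.
- cup: Bystander, leave alone: an open blue cup, 70 mm across and 70 mm tall, at the far right. Origin at the centre of its underside.
Not all that is in view belongs to the job. Of the things that look like the bar, the smallest one is meant.

How it is judged:
By the outcome, as a careful person would: the job done as asked, in the order asked, and still so for the second after the job is handed in, with the robot touching nothing.
It also fails if it takes over 54 s, if anything falls off the work surface, if the arm or the gripper's body presses on something with over 40 N, if the wrist force passes 120 N, or if a joint passes its speed limit or range.

## Working session

There is one attempt and no reset: what is moved stays moved. The work goes in short steps, Python scripts to look and compute and a shell command to move; the robot and the scene stay as the last step left them, time stands still between calls to the robot, and variables do not carry over. Pictures are saved under pics/ and viewed, and the job is handed in when it is done.

```bash
mkdir -p pics; ls; python3 - <<'E'
from cell import get_obs, grab_frame
import cv2,numpy as np
np.set_printoptions(precision=4,suppress=True)
o=get_obs(); print(o)
for n in ["side","top","wrist"]:
    f=grab_frame(n); cv2.imwrite(f"pics/{n}0.png",f["image"][:,:,::-1]); print(n,f["mtx"],f["xyz"],f["orientation"])
    np.savez(f"pics/{n}0.npz",**f)
E
```

```text
pics
{'time': 0.0, 'joints': array([-1.0009,  0.3594,  0.0111, -0.0004, -1.2241, -0.2881]), 'joint_velocities': array([-0.0016,  0.0008,  0.0012,  0.0012, -0.001 , -0.0009]), 'joint_torque': array([ -0.0014, -58.3323,  29.3421,   6.9365,  -0.0059,  -0.0001]), 'ee_pos': array([ 0.1875, -0.6479,  0.1963]), 'tcp_rot': array([ 0.7007, -0.6995, -0.0991,  0.0994]), 'ft_force': array([0.2559, 0.925 , 0.1379]), 'torque': array([ 0.012 , -0.1194, -0.0387]), 'opening': 1.0021181263678802}
side [[351.2035   0.     256.7269]
 [  0.     351.2035 198.6163]
 [  0.       0.       1.    ]] [-0.2079  0.9804  0.823 ] [ 0.1568 -0.2974  0.823  -0.4579]
top [[346.91     0.     257.4326]
 [  0.     346.91   191.2601]
 [  0.       0.       1.    ]] [0.3642 0.0175 1.1365] [-0.059   0.7108 -0.6982  0.0617]
wrist [[337.4819   0.     254.8953]
 [  0.     337.4819 191.1536]
 [  0.       0.       1.    ]] [ 0.1121 -0.6708  0.3723] [0.0936 0.5934 0.7894 0.1263]
```

View pics/top0.png

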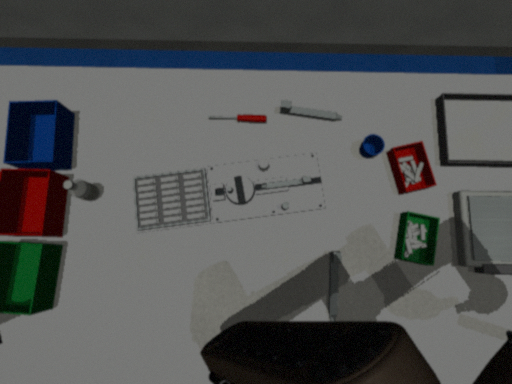

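View pics/side0.png

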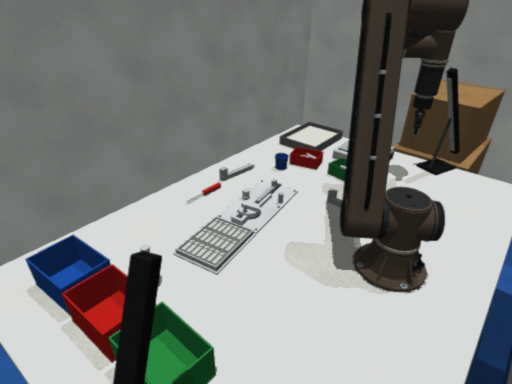

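View pics/wrist0.png

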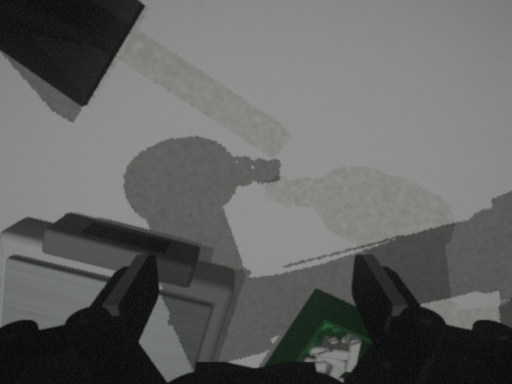

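```bash
cat > h.py <<'E'
import numpy as np
from scipy.spatial.transform import Rotation as R
def rot(q): return R.from_quat([q[1],q[2],q[3],q[0]]).as_matrix()
def ray(f,px,z):
    d=rot(f["orientation"])@np.array([(px[0]-f["mtx"][0,2])/f["mtx"][0,0],(px[1]-f["mtx"][1,2])/f["mtx"][1,1],1])
    return f["xyz"]+d*(z-f["xyz"][2])/d[2]
def proj(f,p):
    c=rot(f["orientation"]).T@(np.asarray(p)-f["xyz"]); return (f["mtx"]@(c/c[2]))[:2]
E
python3 - <<'E'
import cv2,numpy as np
im=cv2.imread("pics/top0.png")
c=im[85:240,120:360]
cv2.imwrite("pics/topc.png",cv2.resize(c,None,fx=3.3,fy=3.3,interpolation=cv2.INTER_CUBIC))
im=cv2.imread("pics/side0.png")
c=im[155:275,165:310]
cv2.imwrite("pics/sidec.png",cv2.resize(c,None,fx=4.8,fy=4.8,interpolation=cv2.INTER_CUBIC))
E
```

```text
(no output)
```

View pics/topc.png

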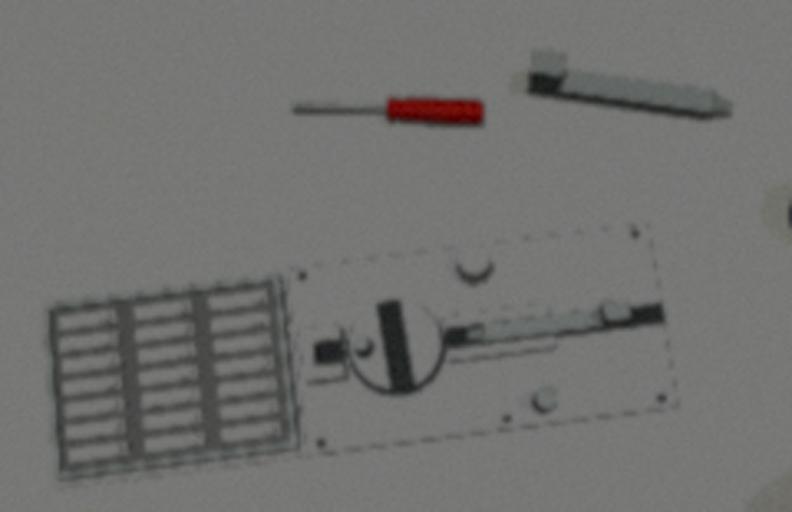

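View pics/sidec.png

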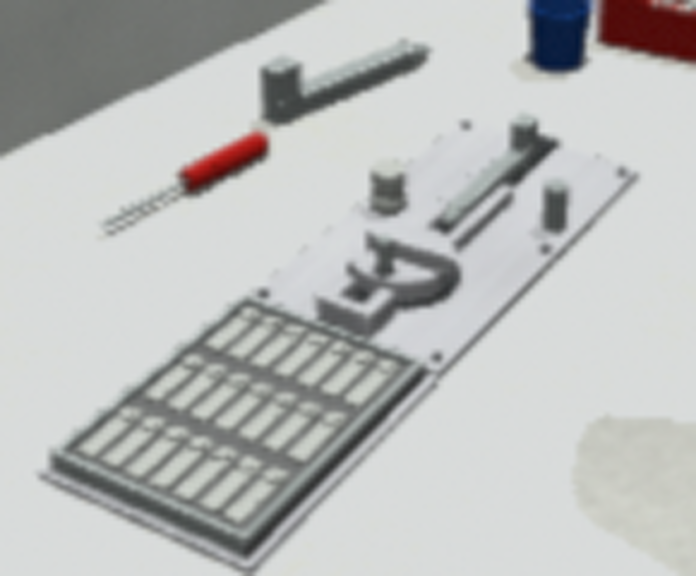

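```bash
python3 - <<'E'
import numpy as np
from h import *
np.set_printoptions(precision=4,suppress=True)
f=np.load("pics/top0.npz")
P=lambda u,v,z: ray(f,((u+.5)/3.3-.5+120,(v+.5)/3.3-.5+85),z)
for n,u,v,z in [("slot a",389,302,.034),("slot b",402,391,.034),("disc",396,347,.034),("rear floor",662,313,.016),("pocket stop",316,352,.034),("peg top",363,347,.066),("lug",615,312,.061),("nose",470,333,.025),("pin",475,262,.055),("tub",544,399,.052),
 ("plate rr",678,408,.01),("plate rl",652,226,.01),("scr1",303,275,.01),("scr2",635,233,.01),("scr3",662,398,.01),("scr4",321,443,.01),
 ("big nose",732,109,.02),("big tail",530,82,.02)]:
    print(n,P(u,v,z))
E
```

```text
slot a [0.6032 0.0804 0.034 ]
slot b [0.5151 0.0654 0.034 ]
disc [0.5583 0.0723 0.034 ]
rear floor [ 0.6009 -0.1918  0.016 ]
pocket stop [0.552  0.1503 0.034 ]
peg top [0.5521 0.1021 0.066 ]
lug [ 0.5916 -0.1382  0.061 ]
nose [0.5753 0.0001 0.025 ]
pin [ 0.6399 -0.0033  0.055 ]
tub [ 0.5074 -0.0712  0.052 ]
plate rr [ 0.5063 -0.2075  0.01  ]
plate rl [ 0.6925 -0.1839  0.01  ]
scr1 [0.6346 0.1693 0.01  ]
scr2 [ 0.6848 -0.1665  0.01  ]
scr3 [ 0.516  -0.1917  0.01  ]
scr4 [0.4653 0.1448 0.01  ]
big nose [ 0.8157 -0.266   0.02  ]
big tail [ 0.841  -0.0579  0.02  ]
```

```bash
cat >> h.py <<'E'
def toolmove(o,target,yaw_x=None):
    """tool-frame shift (cm) to target; turn about tool y (deg) to make tool x point along yaw_x"""
    M=rot(o["tcp_rot"]); s=M.T@(np.asarray(target)-o["ee_pos"])*100
    t=None
    if yaw_x is not None:
        v=np.array([yaw_x[0],yaw_x[1],0.]); v/=np.linalg.norm(v)
        l=M.T@v; t=np.degrees(np.arctan2(-l[2],l[0]))
    return s,t
E
python3 - <<'E'
from h import *
from cell import get_obs
np.set_printoptions(precision=3,suppress=True)
o=get_obs();print(rot(o["tcp_rot"]))
nx=np.array([-.144,.989])
for s in [nx,-nx,[nx[1],-nx[0]],[-nx[1],nx[0]]]:
    print(s,toolmove(o,[.56,-.0,.25],s))
w=np.load("pics/wrist0.npz"); print(rot(o["tcp_rot"]).T@(w["xyz"]-o["ee_pos"]), rot(o["tcp_rot"]).T@rot(w["orientation"]))
E
```

```text
[[ 0.961 -0.    -0.278]
 [ 0.278  0.001  0.961]
 [-0.    -1.     0.001]]
[-0.144  0.989] (array([53.788, -5.291, 51.895]), np.float64(-82.14235775826393))
[ 0.144 -0.989] (array([53.788, -5.291, 51.895]), np.float64(97.85764224173609))
[np.float64(0.989), np.float64(0.144)] (array([53.788, -5.291, 51.895]), np.float64(7.857619262138557))
[np.float64(-0.989), np.float64(-0.144)] (array([53.788, -5.291, 51.895]), np.float64(-172.14238073786143))
[-0.079 -0.176 -0.001] [[-0.     0.951  0.311]
 [-0.001 -0.311  0.951]
 [ 1.     0.     0.001]]
```

```bash
python3 -m crank '[[[2.5,-0.8,2.6],[0,0,0],1],[[2.5,-0.8,2.6],[0,0,0],1],[[2.5,-0.8,2.6],[0,0,0],1],[[2.5,-0.8,2.6],[0,0,0],1],[[2.5,-0.8,2.6],[0,0,0],1],[[2.5,-0.8,2.6],[0,0,0],1],[[2.5,-0.8,2.6],[0,0,0],1],[[2.5,-0.8,2.6],[0,0,0],1],[[2.5,-0.8,2.6],[0,0,0],1],[[2.5,-0.8,2.6],[0,0,0],1],[[2.5,-0.8,2.6],[0,0,0],1],[[2.5,-0.8,2.6],[0,0,0],1]]'
python3 - <<'E'
from h import *
from cell import get_obs
np.set_printoptions(precision=3,suppress=True)
o=get_obs();print(o["joints"],o["ee_pos"]);print(toolmove(o,[.53,0,.3],[.989,.144]))
E
```

```text
time: 1.15
ee_pos: [0.3893, -0.2635, 0.2937]
tcp_rot: [0.7, -0.7, -0.099, 0.099]
ft_force: [0.8, -0.1, 0.1]
opening: 0.998
[-0.175 -0.04  -0.255 -0.    -1.356 -1.114] [ 0.389 -0.264  0.294]
(array([20.842, -0.628, 21.402]), np.float64(7.855728452096962))
```

```bash
python3 -m crank '[[[2.5,0,2.6],[0,0,0],1],[[2.5,0,2.6],[0,0,0],1],[[2.5,0,2.6],[0,0,0],1],[[2.5,0,2.6],[0,0,0],1],[[2.5,0,2.6],[0,0,0],1],[[2.5,0,2.6],[0,0,0],1],[[2.5,-0.3,2.6],[0,0,0],1],[[2.0,-0.3,2.2],[0,2,0],1],[[0,0,0],[0,3,0],1],[[0,0,0],[0,3,0],1],[[0,0,0],[0,0,0],1],[[0,0,0],[0,0,0],1]]'
python3 - <<'E'
from h import *
from cell import get_obs,grab_frame
import cv2
np.set_printoptions(precision=3,suppress=True)
o=get_obs();print(o["joints"],o["ee_pos"],o["joint_velocities"])
f=grab_frame("wrist");np.savez("pics/w1.npz",**f); cv2.imwrite("pics/w1.png",f["image"][:,:,::-1])
cv2.imwrite("pics/w1x.png",cv2.resize(f["image"][:,:,::-1],(800,600),interpolation=cv2.INTER_CUBIC))
E
```

```text
time: 2.15
ee_pos: [0.5195, -0.015, 0.299]
tcp_rot: [-0.705, 0.705, 0.051, -0.051]
ft_force: [-0.3, 0.9, -0.1]
opening: 0.996
[ 0.349  0.048 -0.154 -0.    -1.369 -1.776] [ 0.52  -0.015  0.299] [-0.01  -0.008 -0.002  0.    -0.001  0.012]
```

View pics/w1x.png

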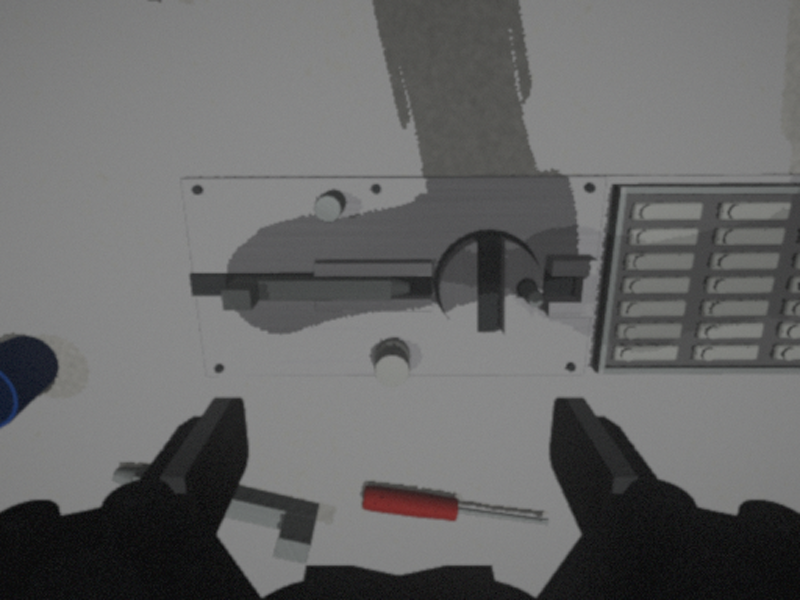

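```bash
python3 - <<'E'
import cv2
im=cv2.imread("pics/w1.png")
c=im[130:230,115:400]
c=cv2.convertScaleAbs(c,alpha=1.6)
cv2.imwrite("pics/w1c.png",cv2.resize(c[:,150:],None,fx=5.5,fy=5.5,interpolation=cv2.INTER_CUBIC))
cv2.imwrite("pics/w1d.png",cv2.resize(c[:,:165],None,fx=4.8,fy=4.8,interpolation=cv2.INTER_CUBIC))
E
```

```text
(no output)
```

View pics/w1c.png

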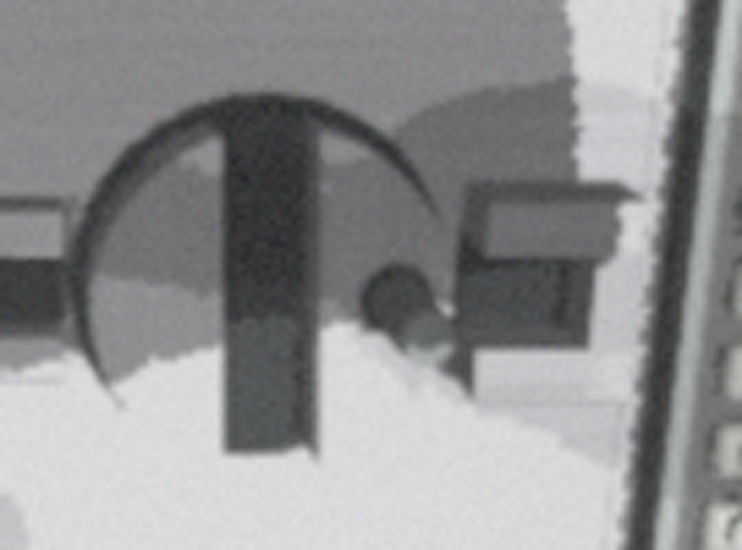

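View pics/w1d.png

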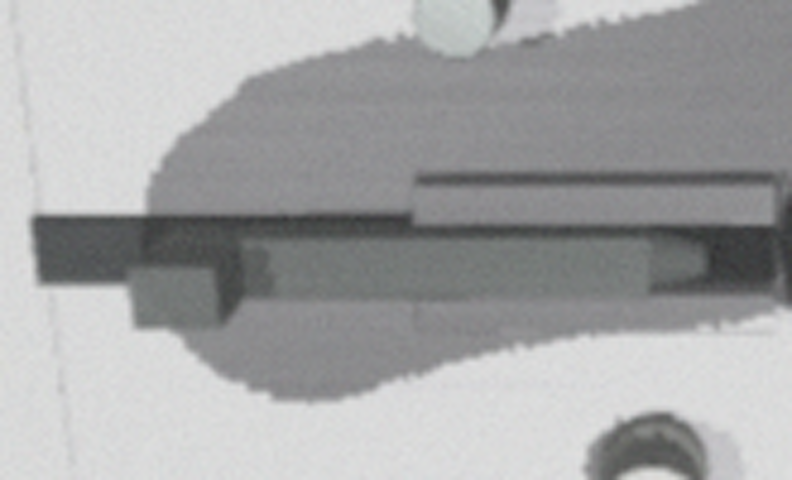

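```bash
python3 - <<'E'
from h import *
np.set_printoptions(precision=4,suppress=True)
f=np.load("pics/w1.npz")
C=lambda u,v,z: ray(f,((u+.5)/5.5-.5+265,(v+.5)/5.5-.5+130),z)
D=lambda u,v,z: ray(f,((u+.5)/4.8-.5+115,(v+.5)/4.8-.5+130),z)
A={"slot ur":C(312,130,.034),"slot lr":C(312,452,.034),"slot ll":C(225,452,.034),"slot ul":C(225,130,.034),
"pocket stop top":C(590,262,.034),"pocket bot far":C(588,345,.034),"peg top":C(430,338,.066),"peg base":C(395,300,.034),
"floor rear a":D(33,217,.016),"floor rear b":D(42,283,.016),"lug rear t":D(128,266,.061),"lug rear b":D(137,327,.061),"lug front t":D(215,266,.061),"lug front b":D(222,327,.061),"nose":D(708,262,.025),"wall a":D(414,176,.026),"wall b":D(775,176,.026),"wall c":D(414,226,.026),"wall d":D(772,226,.026),
"tub?":D(650,480,.052)}
for k,v in A.items(): print(k,v)
print("nadir",proj(f,[f["xyz"][0],f["xyz"][1],0]), "disc c", (A["slot ur"]+A["slot lr"]+A["slot ll"]+A["slot ul"])/4)
E
```

```text
slot ur [0.5189 0.0737 0.034 ]
slot lr [0.6006 0.0907 0.034 ]
slot ll [0.6038 0.0687 0.034 ]
slot ul [0.522  0.0529 0.034 ]
pocket stop top [0.5415 0.1483 0.034 ]
pocket bot far [0.5625 0.1532 0.034 ]
peg top [0.5574 0.1034 0.066 ]
peg base [0.558  0.1028 0.034 ]
floor rear a [ 0.5928 -0.1943  0.016 ]
floor rear b [ 0.6128 -0.1912  0.016 ]
lug rear t [ 0.5879 -0.1525  0.061 ]
lug rear b [ 0.6049 -0.1494  0.061 ]
lug front t [ 0.5846 -0.1295  0.061 ]
lug front b [ 0.6016 -0.1267  0.061 ]
nose [0.5753 0.003  0.025 ]
wall a [ 0.5617 -0.0837  0.026 ]
wall b [0.547 0.018 0.026]
wall c [ 0.5764 -0.0823  0.026 ]
wall d [0.5617 0.0195 0.026 ]
tub? [ 0.6339 -0.0054  0.052 ]
nadir [254.6333  81.105 ] disc c [0.5613 0.0715 0.034 ]
```

```bash
python3 - <<'E'
from h import *
from cell import get_obs
np.set_printoptions(precision=3,suppress=True)
o=get_obs();print(toolmove(o,[.581,.106,.10],[.989,.146]))
E
```

```text
(array([ 7.83 , 19.908, 11.112]), np.float64(-0.15944176791849596))
```

```bash
python3 -m crank '[[[1,2,1.4],[0,0,0],-1],[[1,2.3,1.4],[0,0,0],-1],[[1,2.3,1.4],[0,0,0],-1],[[1,2.3,1.4],[0,0,0],-1],[[1,2.3,1.4],[0,0,0],-1],[[1,2.3,1.4],[0,0,0],-1],[[1,2.3,1.4],[0,0,0],-1],[[0.8,2.1,1.3],[0,0,0],-1],[[0,2,0],[0,0,0],-1],[[0,0,0],[0,0,0],-1],[[0,0,0],[0,0,0],-1],[[0,0,0],[0,0,0],-1]]' 20
cat > look.py <<'E'
import sys,cv2
from h import *
from cell import get_obs,grab_frame
np.set_printoptions(precision=4,suppress=True)
name,tag=sys.argv[1],sys.argv[2]
o=get_obs();print(o["time"],o["ee_pos"],o["joints"],o["ft_force"],o["opening"])
f=grab_frame(name);np.savez(f"pics/{tag}.npz",**f)
im=f["image"][:,:,::-1]
if len(sys.argv)>3:
    c0,c1,r0,r1,s=map(float,sys.argv[3:8]); im=im[int(r0):int(r1),int(c0):int(c1)]
    im=cv2.convertScaleAbs(im,alpha=1.5 if name!="side" else 1.0)
    im=cv2.resize(im,None,fx=s,fy=s,interpolation=cv2.INTER_CUBIC)
else: im=cv2.resize(cv2.convertScaleAbs(im,alpha=1.5),(800,600))
cv2.imwrite(f"pics/{tag}.png",im)
E
python3 look.py wrist w2; python3 look.py side s2 190 310 140 260 5
```

```text
time: 3.2
ee_pos: [0.5818, 0.1054, 0.1015]
tcp_rot: [0.705, -0.705, -0.051, 0.05]
ft_force: [0.5, -0.1, 0.6]
opening: 0.0
3.2 [0.5818 0.1054 0.1015] [ 0.51    0.3004 -0.3071  0.0006 -0.9621 -1.9387] [ 0.5193 -0.073   0.6066] 0.00031056522501766136
3.25 [0.582  0.1056 0.102 ] [ 0.5101  0.2997 -0.3069  0.0005 -0.9618 -1.9389] [ 0.522  -0.3163 -0.0556] -0.0002917571862147111
```

View pics/w2.png

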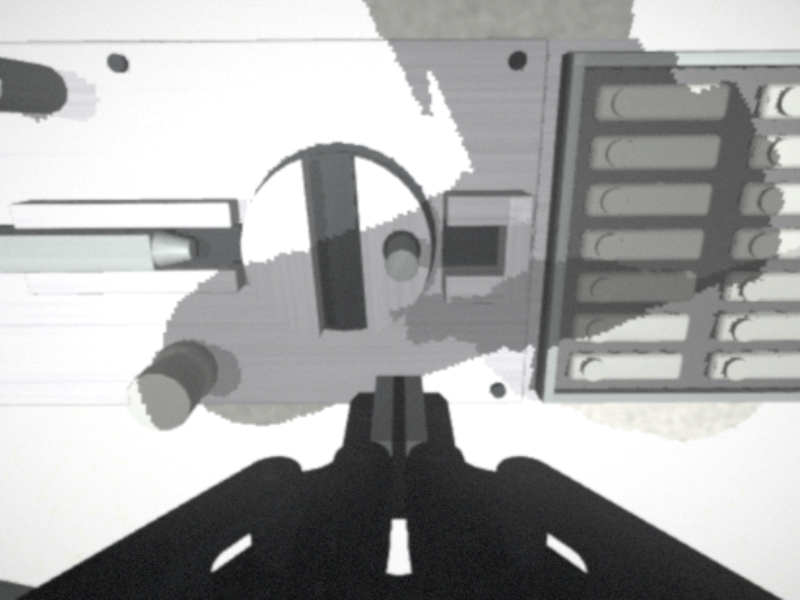

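View pics/s2.png

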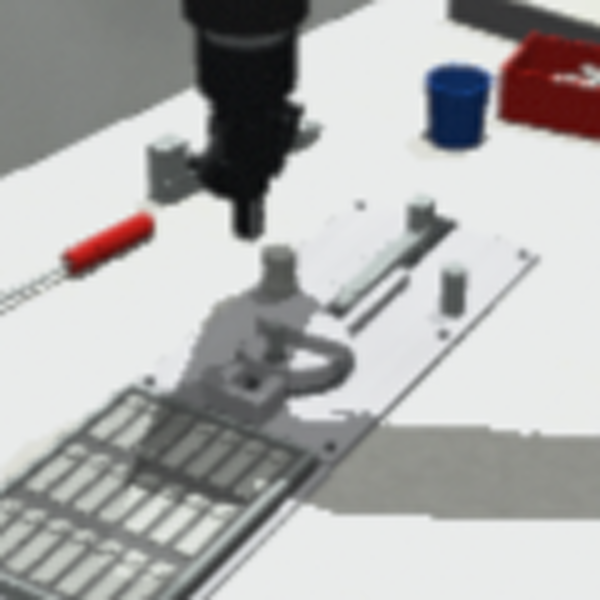

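```bash
python3 - <<'E'
from h import *
np.set_printoptions(precision=4,suppress=True)
f=np.load("pics/w2.npz"); s=800/512
P=lambda u,v,z: ray(f,((u+.5)/s-.5,(v+.5)/s-.5),z)
print("tcp px",(proj(f,[.5818,.1054,.1015])+.5)*s)
print("tip edges", (proj(f,[.5818-.0109,.1054,.1015])+.5)*s)
print("peg",P(402,266,.066),P(403,241,.034))
for k,a in {"ll":(321,333),"lr":(367,327),"ul":(303,160),"ur":(352,152)}.items(): print(k,P(*a,.034))
print("pocket",P(504,228,.034),P(503,276,.034),"nose",P(199,245,.025),"disc L/R",P(241,247,.034),P(432,247,.034))
print("guide end",P(240,228,.026),P(242,271,.026))
E
```

```text
tcp px [400.0899 355.3421]
tip edges [404.4526 327.6304]
peg [0.5578 0.103  0.066 ] [0.554  0.1032 0.034 ]
ll [0.6057 0.0696 0.034 ]
lr [0.5993 0.0918 0.034 ]
ul [0.524  0.0536 0.034 ]
ur [0.5174 0.0749 0.034 ]
pocket [0.5413 0.1488 0.034 ] [0.564 0.153 0.034] nose [0.572  0.0055 0.025 ] disc L/R [0.5677 0.0282 0.034 ] [0.5549 0.1171 0.034 ]
guide end [0.5605 0.0251 0.026 ] [0.5818 0.0271 0.026 ]
```

```bash
python3 - <<'E'
from h import *
np.set_printoptions(precision=4,suppress=True)
f=np.load("pics/w2.npz"); g=np.load("pics/s2.npz")
for dz in (0,.005,.01,.015,.02):
  p=np.array([.582,.1056,.102+dz]); print(dz,(proj(g,p)-[190,140])*5,"w edge11",(proj(f,p-[.011,.0016,0])*800/512),"w c",(proj(f,p)*800/512))
E
```

```text
0 [247.4648 272.8622] w edge11 [399.7558 327.0962] w c [399.7791 355.7018]
0.005 [247.3891 267.4242] w edge11 [399.8045 332.3237] w c [399.8275 361.5608]
0.01 [247.3131 261.9652] w edge11 [399.8558 337.8297] w c [399.8784 367.7261]
0.015 [247.2367 256.485 ] w edge11 [399.91   343.6372] w c [399.9321 374.2224]
0.02 [247.1601 250.9835] w edge11 [399.9671 349.7717] w c [399.9887 381.077 ]
```

```bash
python3 - <<'E'
from h import *
np.set_printoptions(precision=4,suppress=True)
f=np.load("pics/w2.npz"); g=np.load("pics/s2.npz"); w1=np.load("pics/w1.npz")
print("peg side px",(proj(g,[.5577,.103,.066])-[190,140])*5,"tub top",(proj(g,[.636,-.004,.052])-[190,140])*5, "red bin",)
from cell import get_obs
o=get_obs(); M=rot(o["tcp_rot"]);print(o["ee_pos"])
print("cam in tool",M.T@(f["xyz"]-o["ee_pos"]))
E
python3 look.py side s3 200 280 120 200 7;python3 look.py wrist w3 180 340 190 290 5
```

```text
peg side px [273.1891 320.8594] tub top [286.0754 250.5893] red bin
[0.5821 0.1057 0.1021]
cam in tool [-0.0789 -0.1754 -0.0007]
3.3 [0.5821 0.1057 0.1021] [ 0.5101  0.2995 -0.3069  0.0004 -0.9616 -1.9391] [-0.3155 -0.6071  0.5549] 0.004069357306084787
3.35 [0.582  0.1058 0.102 ] [ 0.5102  0.2995 -0.3072  0.0003 -0.9614 -1.9392] [-0.6174  0.4626  0.2961] -0.00035038254588566896
```

View pics/s3.png

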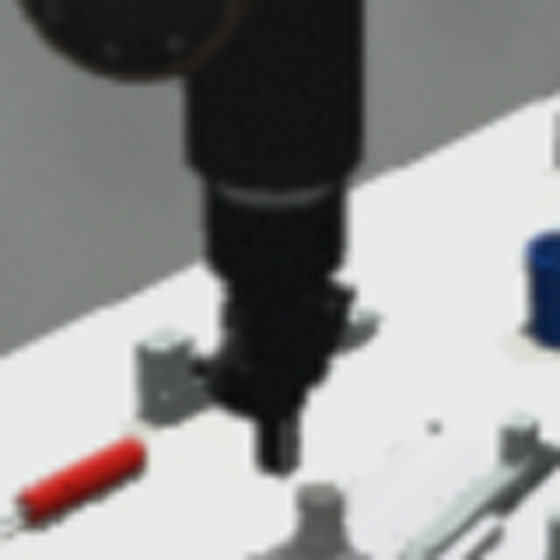

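View pics/w3.png

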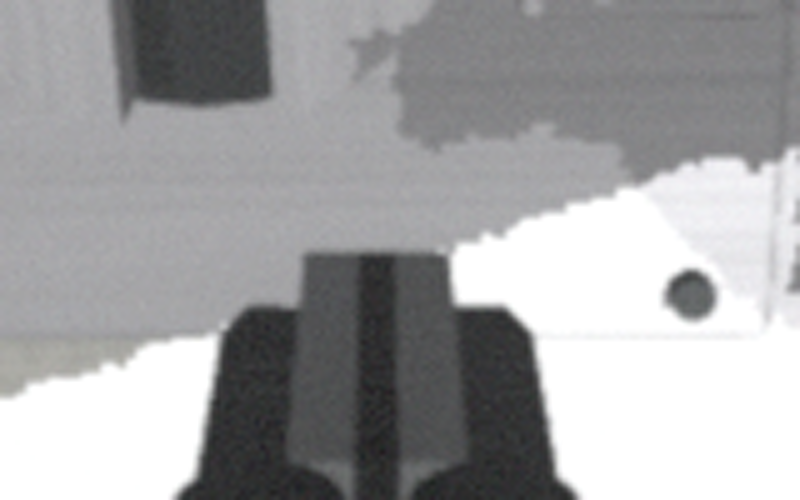

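```bash
python3 -m crank '[[[0,1.5,0],[0,0,0],-1],[[0,1.5,0],[0,0,0],-1],[[0,1.5,0],[0,0,0],-1],[[0,1,0],[0,0,0],-1],[[0,0,0],[0,0,0],-1],[[0,0,0],[0,0,0],-1]]'
python3 look.py side s4 200 280 140 220 7;python3 look.py wrist w4 
```

```text
time: 3.9
ee_pos: [0.5812, 0.1057, 0.0455]
tcp_rot: [-0.705, 0.705, 0.05, -0.05]
ft_force: [-0.1, -1.3, 0.8]
opening: 0.002
3.9 [0.5812 0.1057 0.0455] [ 0.5107  0.3617 -0.3668  0.0003 -0.8426 -1.9394] [-0.0593 -1.31    0.8476] 0.0019877143012835886
3.95 [0.5817 0.106  0.046 ] [ 0.5108  0.3612 -0.3662  0.0004 -0.8427 -1.9395] [ 0.9962 -0.4605  0.2545] -0.0031770364124054755
```

View pics/s4.png

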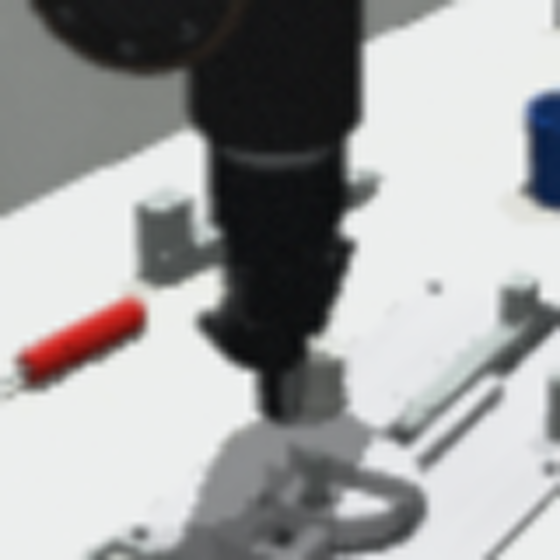

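View pics/w4.png

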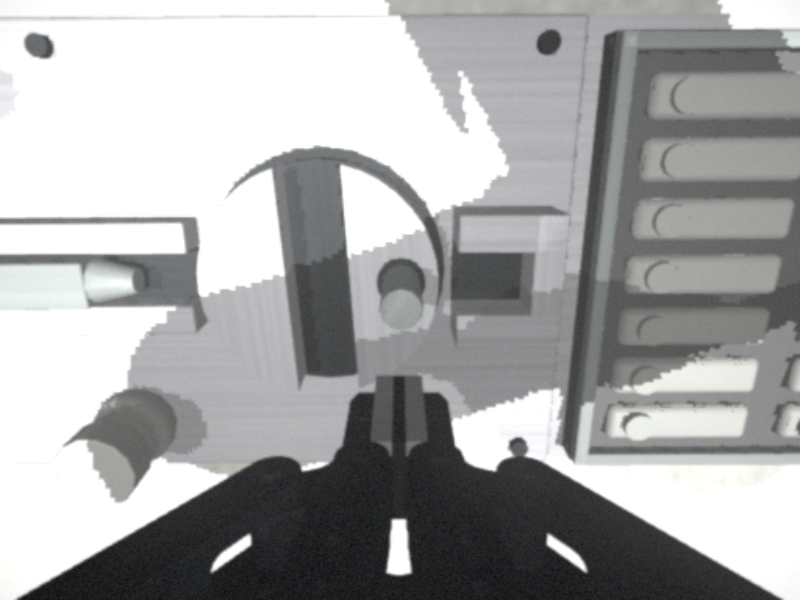

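```bash
python3 - <<'E'
from h import *
import cv2
np.set_printoptions(precision=4,suppress=True)
def K(f):
    Rm=rot(f["orientation"]).T; return f["mtx"]@np.c_[Rm,-Rm@f["xyz"]]
def tri(f,a,g,b):
    X=cv2.triangulatePoints(K(f),K(g),np.array(a,float).reshape(2,1),np.array(b,float).reshape(2,1));X=X[:3,0]/X[3]
    print(X,proj(f,X)-a,proj(g,X)-b)
s=800/512
w=np.load("pics/w2.npz");g=np.load("pics/s3.npz")
tri(w,[425/s,376/s],g,[287/7+200,472/7+120])
tri(np.load("pics/w4.npz"),[425/s,376/s],np.load("pics/s4.npz"),[283/7+200,420/7+140])
E
```

```text
[0.5692 0.1108 0.1418] [-0.1199 -0.4395] [-0.0424 -0.0247]
[0.5711 0.1119 0.0839] [0.3142 1.261 ] [0.1197 0.0719]
```

```bash
python3 -m crank '[[[-0.4,0,0],[0,0,0],-1],[[-0.4,0,0],[0,0,0],-1],[[-0.4,0,0],[0,0,0],-1],[[0,0,0],[0,0,0],-1]]'
python3 look.py wrist w5 
```

```text
time: 4.33
ee_pos: [0.5684, 0.1041, 0.0456]
tcp_rot: [0.705, -0.705, -0.05, 0.05]
ft_force: [-0.5, 0.1, -0.2]
opening: 0.001
4.3333 [0.5684 0.1041 0.0456] [ 0.5193  0.3432 -0.3959 -0.0003 -0.8315 -1.9477] [-0.4505  0.0704 -0.1506] 0.0007517491006159405
```

View pics/w5.png

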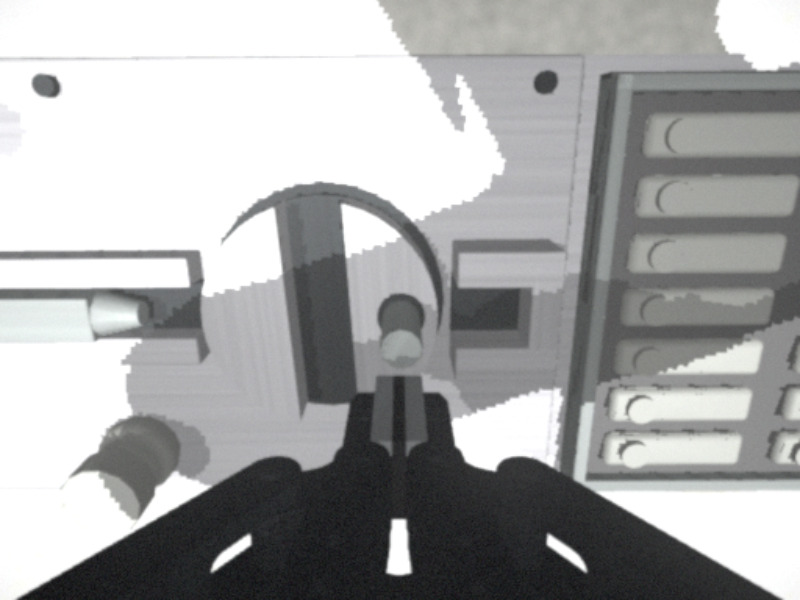

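```bash
python3 -m crank '[[[0.7,0,0],[0,0,0],-1],[[0.6,0,0],[0,0,0],-1],[[0,1.2,0],[0,0,0],-1],[[0,1.2,0],[0,0,0],-1],[[0,0.9,0],[0,0,0],-1],[[0,0,0],[0,0,0],-1],[[0,0,0],[0,0,0],-1]]'
python3 look.py side s6 200 280 140 220 7;python3 look.py wrist w6 
python3 - <<'E'
from h import *
import cv2
E
```

```text
time: 4.97
ee_pos: [0.5822, 0.1058, 0.0116]
tcp_rot: [-0.705, 0.706, 0.05, -0.051]
ft_force: [0.4, -0.4, -0.1]
opening: -0.002
4.9667 [0.5822 0.1058 0.0116] [ 0.51    0.4055 -0.3946  0.0002 -0.7721 -1.9387] [ 0.4477 -0.3804 -0.1117] -0.0024066902453452753
5.0167 [0.5826 0.106  0.0123] [ 0.5101  0.4047 -0.3942  0.0004 -0.7722 -1.9388] [ 0.6862 -0.8076  0.5611] -0.003189550225014509
```

View pics/s6.png

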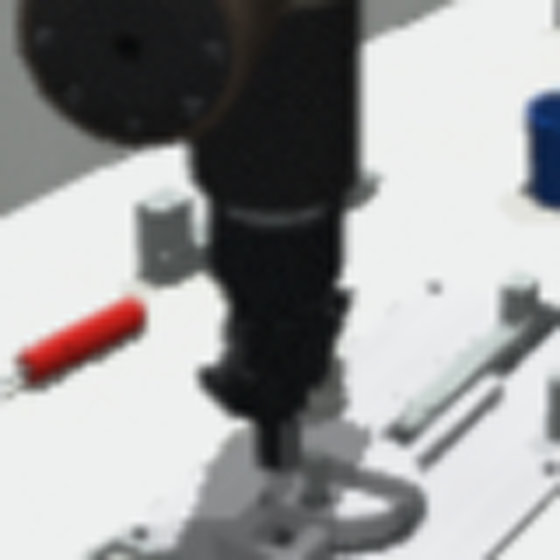

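View pics/w6.png

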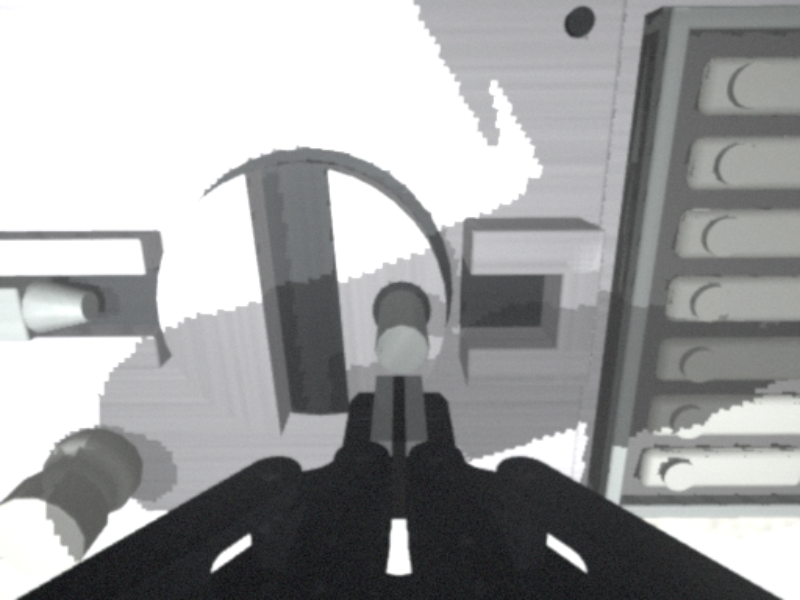

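```bash
python3 -m crank '[[[0,0.5,0],[0,0,0],-1],[[-0.4,0,0],[0,0,0],-1],[[-0.3,0,0],[0,0,0],-1],[[-0.33,0,0.17],[0,-6,0],-1],[[-0.33,0,0.17],[0,-6,0],-1],[[-0.33,0,0.17],[0,-6,0],-1],[[-0.33,0,0.17],[0,-6,0],-1],[[-0.33,0,0.17],[0,-6,0],-1],[[0,0,0],[0,0,0],-1]]'
python3 look.py wrist w7 
```

```text
time: 5.82
ee_pos: [0.557, 0.1075, 0.0078]
tcp_rot: [0.668, -0.668, -0.233, 0.232]
ft_force: [0.1, -0.1, 0.1]
opening: 0.002
5.8167 [0.557  0.1075 0.0078] [ 0.5357  0.3768 -0.4561  0.0002 -0.7365 -1.4358] [ 0.1072 -0.1245  0.1078] 0.002429011103298348
```

View pics/w7.png

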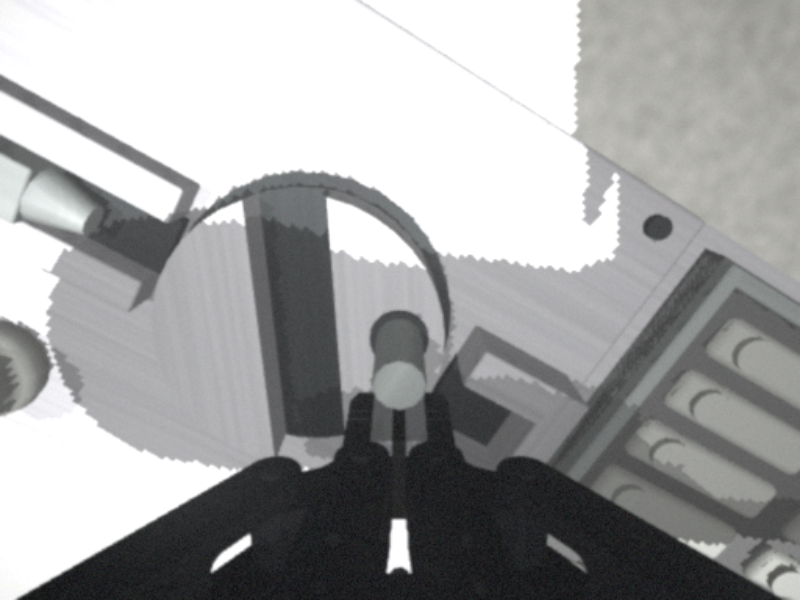

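```bash
python3 -m crank '[[[-0.33,0,0.17],[0,-6,0],-1],[[-0.33,0,0.17],[0,-6,0],-1],[[-0.33,0,0.17],[0,-6,0],-1],[[-0.33,0,0.17],[0,-6,0],-1],[[-0.33,0,0.17],[0,-6,0],-1],[[-0.33,0,0.17],[0,-6,0],-1],[[-0.33,0,0.17],[0,-6,0],-1],[[-0.33,0,0.17],[0,-6,0],-1],[[0,0,0],[0,0,0],-1]]'
python3 look.py wrist w8 
```

```text
time: 6.62
ee_pos: [0.5326, 0.0921, 0.0076]
tcp_rot: [-0.516, 0.516, 0.484, -0.483]
ft_force: [1.1, 1.7, -0.6]
opening: -0.002
6.6167 [0.5326 0.0921 0.0076] [ 0.5339  0.3419 -0.5157 -0.0002 -0.7123 -0.6   ] [ 1.0611  1.6885 -0.6375] -0.0016927637651613448
```

View pics/w8.png

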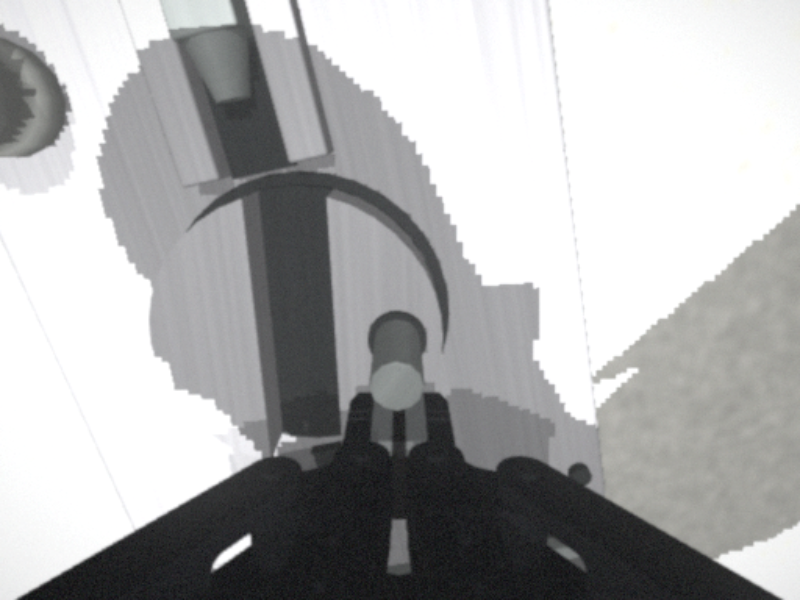

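```bash
python3 - <<'E'
from h import *
np.set_printoptions(precision=4,suppress=True)
f=np.load("pics/w8.npz"); s=800/512
P=lambda u,v,z: ray(f,((u+.5)/s-.5,(v+.5)/s-.5),z)
a=lambda p,q: np.degrees(np.arctan2(*(q-p)[[1,0]]))
# slot right edge (top), left edge
print("slot R",a(P(341,437,.034),P(328,195,.034)),"slot L",a(P(268,455,.034),P(245,193,.034)))
print("guide wall R outer top",a(P(332,152,.026),P(292,0,.026)), "L outer", a(P(186,186,.026),P(119,0,.026)), "in", a(P(232,178,.026),P(165,0,.026)))
print("plate edge",a(P(604,480,.010),P(548,0,.010)))
print("peg",P(397,386,.066))
E
```

```text
slot R -93.04589089641242 slot L -93.87325871787661
guide wall R outer top -80.62165963021552 L outer -80.22580664728508 in -77.79410027340565
plate edge -81.385814510324
peg [0.5326 0.0732 0.066 ]
```

```bash
python3 -m crank '[[[-0.31,0,0.16],[0,-5.6,0],-1],[[-0.31,0,0.16],[0,-5.6,0],-1],[[0,0,0],[0,0,0],-1],[[0,0,0],[0,0,0],-1]]'
python3 look.py wrist w9
```

```text
time: 7.0
ee_pos: [0.5291, 0.0859, 0.0072]
tcp_rot: [0.469, -0.469, -0.529, 0.53]
ft_force: [0.2, 0.2, 1.0]
opening: 0.001
7.0 [0.5291 0.0859 0.0072] [ 0.5268  0.337  -0.525  -0.     -0.7092 -0.4055] [0.2128 0.2075 0.988 ] 0.0008846000107059669
```

View pics/w9.png

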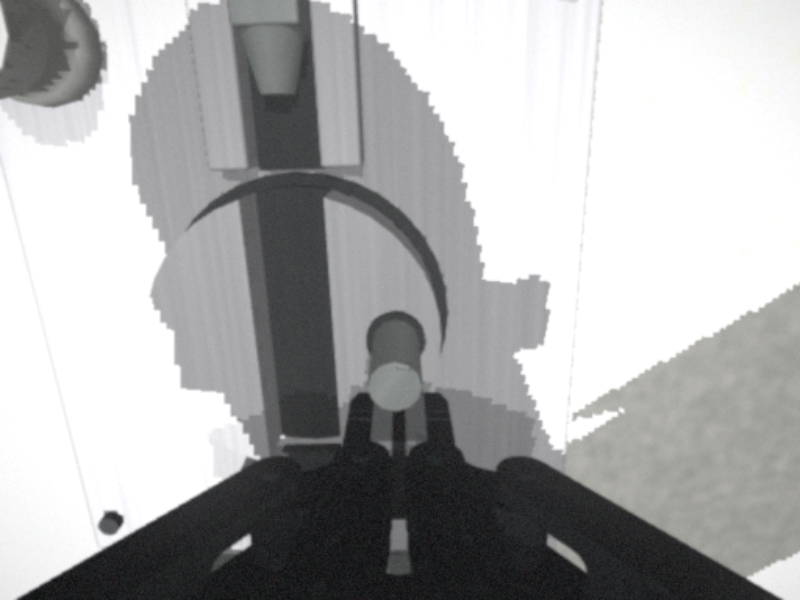

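```bash
cat > ang.py <<'E'
from h import *
import cv2
np.set_printoptions(precision=4,suppress=True)
f=np.load("pics/w9.npz"); s=800/512
P=lambda u,v,z: ray(f,((u+.5)/s-.5,(v+.5)/s-.5),z)
a=lambda p,q: np.degrees(np.arctan2(*(q-p)[[1,0]]))
print("slot R",a(P(339,437,.034),P(324,195,.034)),"slot L",a(P(264,440,.034),P(240,195,.034)))
print("wall R out",a(P(361,163,.026),P(356,0,.026)),"L out",a(P(209,168,.026),P(187,0,.026)),"L in",a(P(259,168,.026),P(232,20,.026)),"R in",a(P(320,165,.026),P(311,0,.026)))
print("plate R",a(P(569,440,.010),P(602,0,.010)),"plate L",a(P(96,540,.010),P(0,155,.010)))
print("peg",P(395,387,.066))
c=P(0,0,0)
g=cv2.GaussianBlur(f["image"][:,:,1],(3,3),0).astype(float)
def edge(v,u0,u1,sgn):  # strongest gradient col in window, row v (native px)
    d=np.gradient(g[v])*sgn; seg=d[u0:u1]; i=int(np.argmax(seg)); 
    y0,y1,y2=seg[max(i-1,0)],seg[i],seg[min(i+1,len(seg)-1)]
    return u0+i+(0.5*(y0-y2)/(y0-2*y1+y2+1e-9))
pts=[]
for v in range(135,225,5):
    u=edge(v,200,222,1); pts.append(ray(f,(u,v),.034)[:2])
pts=np.array(pts); vx,vy,x0,y0=cv2.fitLine(pts.astype(np.float32),cv2.DIST_HUBER,0,1e-4,1e-4).ravel()
print("slot R fit",np.degrees(np.arctan2(vy,vx)),pts[::6])
E
python3 ang.py
```

```text
slot R -81.9517859821213 slot L -82.70019522572414
wall R out -82.48522571803119 L out -81.71433586749725 L in -77.01789756637098 R in -82.46262411179596
plate R -81.00769573881318 plate L -81.68482848275707
peg [0.533  0.0673 0.066 ]
slot R fit -81.44578 [[0.5578 0.0315]
 [0.5557 0.0449]
 [0.5536 0.0592]]
```

```bash
python3 -m crank '[[[0.5,0,0],[0,0,0],-1],[[0.8,0,0],[0,0,0],-1],[[0.5,0,0],[0,0,0],-1],[[0,-2,0],[0,0,0],-1],[[0,-2.5,0],[0,0,0],-1],[[0,-2.5,0],[0,0,0],-1],[[0,-1.5,0],[0,0,0],-1],[[0,0,0],[0,0,0],-1]]'
python3 look.py wrist w10
python3 - <<'E'
from h import *
from cell import get_obs
np.set_printoptions(precision=3,suppress=True)
o=get_obs();print(toolmove(o,[.5995,-.172,.09],[-.146,.989]))
E
```

```text
time: 7.72
ee_pos: [0.5289, 0.1053, 0.0958]
tcp_rot: [-0.466, 0.468, 0.533, -0.529]
ft_force: [0.7, 0.4, 1.3]
opening: -0.003
7.7167 [0.5289 0.1053 0.0958] [ 0.5609  0.2242 -0.4306  0.0011 -0.9104 -0.4333] [0.6715 0.3698 1.3146] -0.0033408154752476034
(array([-28.384,   0.368,  -3.57 ]), np.float64(-1.0729333512790575))
```

View pics/w10.png

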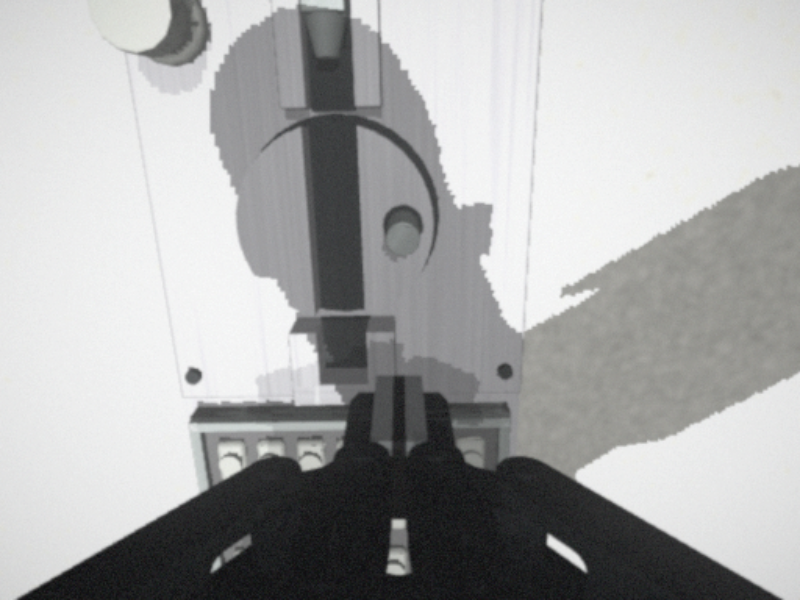

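```bash
python3 -m crank '[[[-2.84,0,-0.36],[0,0,0],-1],[[-2.84,0,-0.36],[0,0,0],-1],[[-2.84,0,-0.36],[0,0,0],-1],[[-2.84,0,-0.36],[0,0,0],-1],[[-2.84,0,-0.36],[0,0,0],-1],[[-2.84,0,-0.36],[0,0,0],-1],[[-2.84,0,-0.36],[0,0,0],-1],[[-2.84,0,-0.36],[0,0,0],-1],[[-2.84,0,-0.36],[0,0,0],-1],[[-2.84,0,-0.36],[0,-1,0],-1],[[0,0,0],[0,0,0],-1],[[0,0,0],[0,0,0],-1]]'
python3 look.py wrist w11
python3 - <<'E'
from h import *
from cell import get_obs
np.set_printoptions(precision=3,suppress=True)
o=get_obs();print(toolmove(o,[.5995,-.172,.00],[-.146,.989]))
E
```

```text
time: 8.77
ee_pos: [0.5981, -0.1743, 0.0903]
tcp_rot: [0.464, -0.462, -0.534, 0.535]
ft_force: [-0.5, 0.5, -1.0]
opening: 0.003
8.7667 [ 0.5981 -0.1743  0.0903] [ 0.0292  0.3613 -0.2439 -0.0003 -0.9682  0.1135] [-0.5094  0.5119 -0.9751] 0.0029999644099361635
(array([ 0.112,  9.065, -0.185]), np.float64(-0.16909975196311203))
```

View pics/w11.png

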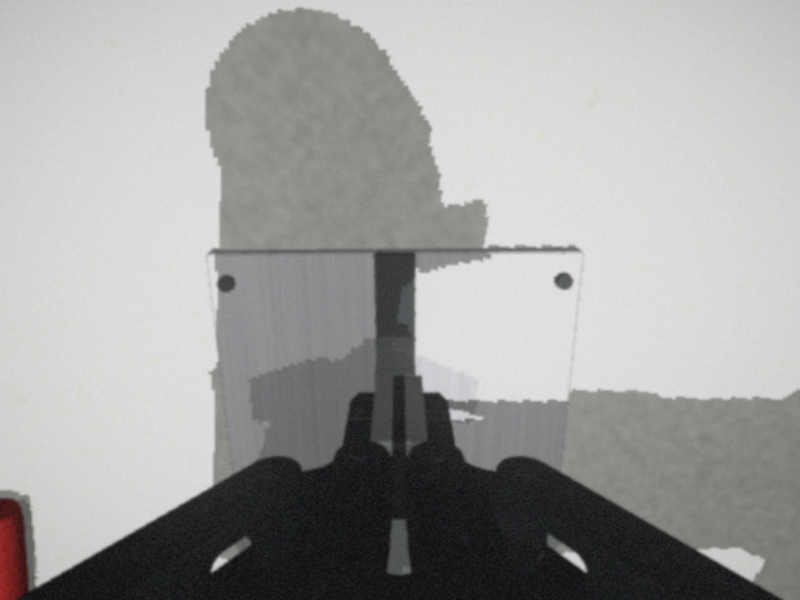

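```bash
python3 - <<'E'
from h import *
np.set_printoptions(precision=4,suppress=True)
f=np.load("pics/w11.npz"); s=800/512
print(ray(f,((395.5)/s-.5,(337.5)/s-.5),.016))
E
python3 -m crank '[[[0.0,1.5,-0.18],[0,0,0],-1],[[0,1.5,0],[0,0,0],-1],[[0,1.5,0],[0,0,0],-1],[[0,1.5,0],[0,0,0],-1],[[0,1.5,0],[0,0,0],-1],[[0,1.4,0],[0,0,0],-1],[[0,0,0],[0,0,0],-1],[[0,0,0],[0,0,0],-1]]'
python3 look.py side s12 215 305 140 230 6;python3 look.py wrist w12
```

```text
[ 0.5974 -0.152   0.016 ]
time: 9.48
ee_pos: [0.5999, -0.172, 0.0025]
tcp_rot: [0.463, -0.461, -0.535, 0.536]
ft_force: [-0.7, -0.7, 1.1]
opening: 0.004
9.4833 [ 0.5999 -0.172   0.0025] [ 0.0332  0.4601 -0.3258 -0.0001 -0.7872  0.1135] [-0.733  -0.7218  1.0838] 0.0035551790114855494
9.5333 [ 0.6008 -0.1722  0.0034] [ 0.0329  0.4591 -0.3248  0.0002 -0.7873  0.1137] [-0.4009  0.5651 -0.2148] -0.003764002120052492
```

View pics/s12.png

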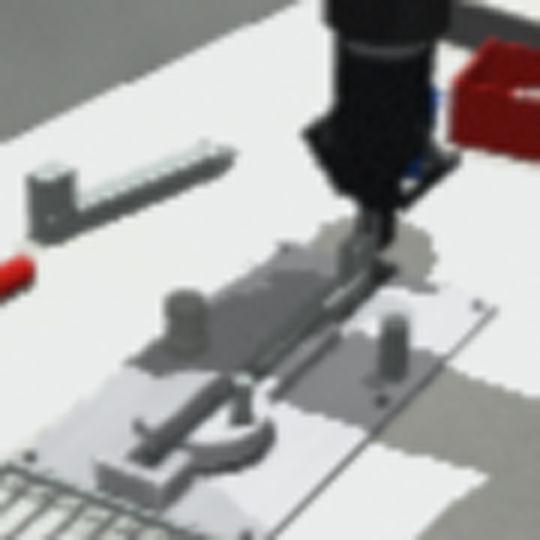

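View pics/w12.png

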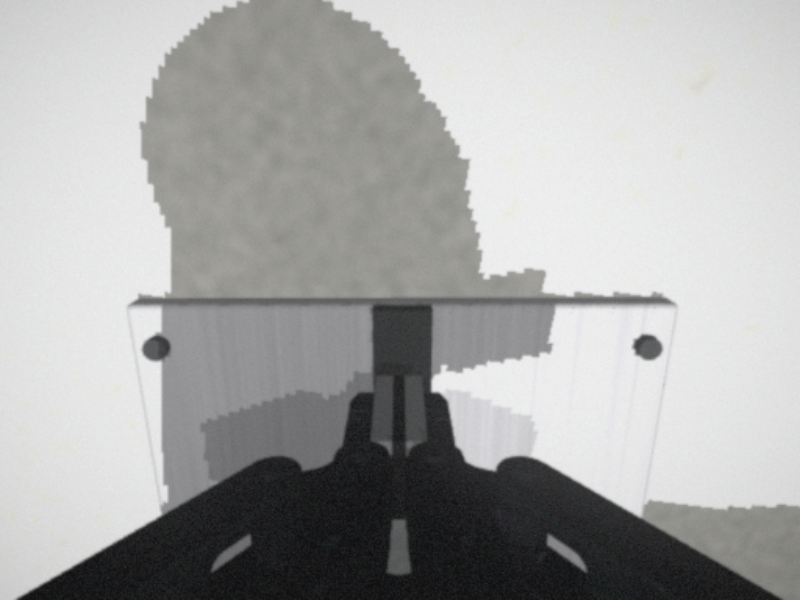

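```bash
python3 -m crank '[[[0,0.5,0],[0,0,0],-1],[[0.5,0,0],[0,0,0],-1],[[0.5,0,0],[0,0,0],-1],[[0.5,0,0],[0,0,0],-1],[[0.7,0,0],[0,0,0],-1],[[0.7,0,0],[0,0,0],-1],[[0.7,0,0],[0,0,0],-1],[[0.7,0,0],[0,0,0],-1],[[0.7,0,0],[0,0,0],-1],[[0.7,0,0],[0,0,0],-1]]'
python3 look.py side s13 215 305 140 230 6
python3 - <<'E'
from h import *
from cell import get_obs
np.set_printoptions(precision=4,suppress=True)
o=get_obs();r=o["ee_pos"][:2]-[.563,.072];print("nest x,y of tool",r@[-.146,.989],r@[-.989,-.146])
E
```

```text
time: 10.42
ee_pos: [0.5926, -0.116, -0.0015]
tcp_rot: [-0.462, 0.462, 0.535, -0.535]
ft_force: [1.7, -2.4, 1.8]
opening: -0.004
10.4167 [ 0.5926 -0.116  -0.0015] [ 0.1302  0.4375 -0.3792  0.0003 -0.7536  0.0156] [ 1.657  -2.3873  1.77  ] -0.003757806303302377
nest x,y of tool -0.18916522328256863 -0.0016862563575966685
```

View pics/s13.png

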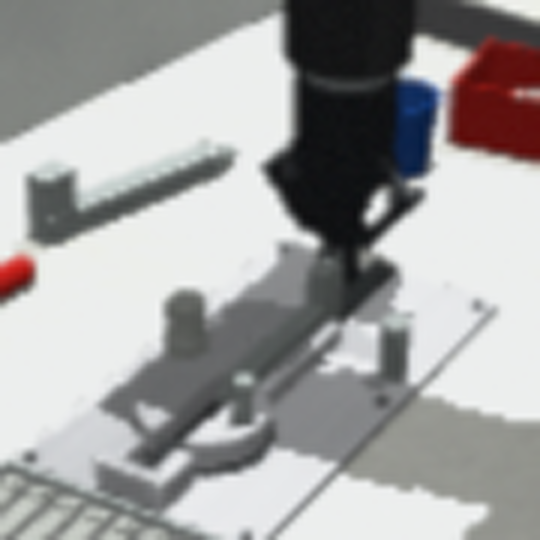

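```bash
python3 -m crank '[[[0.9,0,0],[0,0,0],-1],[[0.9,0,0],[0,0,0],-1],[[0.9,0,0],[0,0,0],-1],[[0.9,0,0],[0,0,0],-1],[[0.9,0,0],[0,0,0],-1],[[0.9,0,0],[0,0,0],-1],[[0.9,0,0],[0,0,0],-1],[[0.9,0,0],[0,0,0],-1],[[0.9,0,0],[0,0,0],-1],[[0.5,0,0],[0,0,0],-1],[[0,0,0],[0,0,0],-1]]'
python3 look.py side s14 200 290 140 230 6
python3 - <<'E'
from h import *
from cell import get_obs
np.set_printoptions(precision=4,suppress=True)
o=get_obs();r=o["ee_pos"][:2]-[.563,.072];print("nest x,y of tool",r@[-.146,.989],r@[-.989,-.146])
E
```

```text
time: 11.38
ee_pos: [0.5796, -0.0301, -0.002]
tcp_rot: [-0.462, 0.462, 0.535, -0.535]
ft_force: [-0.3, -0.4, -0.3]
opening: 0.003
11.3833 [ 0.5796 -0.0301 -0.002 ] [ 0.2845  0.4083 -0.4325 -0.0008 -0.7302 -0.1373] [-0.2737 -0.437  -0.2836] 0.0025741567140951365
nest x,y of tool -0.10390657878123491 -0.0014059478772961277
```

View pics/s14.png

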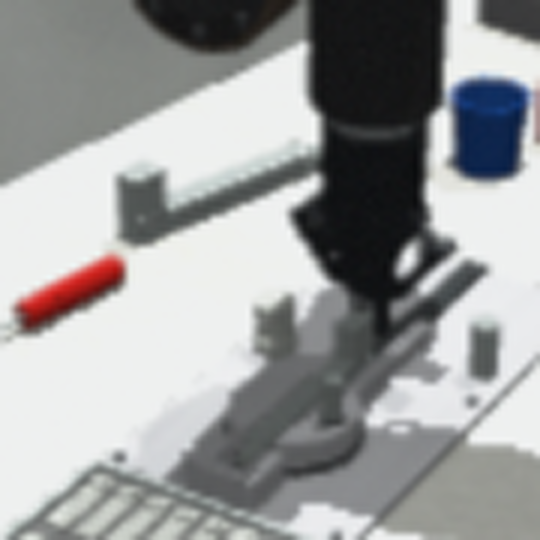

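```bash
python3 -m crank '[[[0.4,0,0],[0,0,0],-1],[[0.4,0,0],[0,0,0],-1],[[0.3,0,0],[0,0,0],-1],[[0.2,0,0],[0,0,0],-1],[[0.1,0,0],[0,0,0],-1]]'; python3 -m crank '[[[0.1,0,0],[0,0,0],-1],[[0.1,0,0],[0,0,0],-1]]';python3 -m crank '[[[0.1,0,0],[0,0,0],-1],[[0.1,0,0],[0,0,0],-1]]'
```

```text
time: 11.85
ee_pos: [0.5777, -0.0175, -0.002]
tcp_rot: [0.462, -0.462, -0.535, 0.535]
ft_force: [0.1, -1.8, -1.0]
opening: -0.001
time: 12.02
ee_pos: [0.5776, -0.0157, -0.0018]
tcp_rot: [0.462, -0.462, -0.535, 0.535]
ft_force: [-0.1, -1.8, -0.9]
opening: -0.002
time: 12.18
ee_pos: [0.5773, -0.0137, -0.0018]
tcp_rot: [0.462, -0.462, -0.535, 0.535]
ft_force: [0.1, -0.9, -0.8]
opening: 0.001
```

```bash
for i in 1; do python3 -m crank '[[[0.1,0,0],[0,0,0],-1],[[0.1,0,0],[0,0,0],-1]]'|grep -E "ee_pos|force"; done; python3 -m crank '[[[0.1,0,0],[0,0,0],-1],[[0.1,0,0],[0,0,0],-1]]'|grep -E "ee_pos|force"
python3 look.py wrist w15; python3 look.py side s15 200 290 140 230 6
```

```text
ee_pos: [0.5769, -0.0128, -0.0017]
ft_force: [2.7, -13.8, -0.8]
ee_pos: [0.5764, -0.0127, -0.0015]
ft_force: [3.5, -23.6, 1.0]
12.5167 [ 0.5764 -0.0127 -0.0015] [ 0.3193  0.4031 -0.4422  0.0044 -0.728  -0.1765] [  3.5477 -23.6274   0.9506] -0.002749897821773503
12.5667 [ 0.5763 -0.0128 -0.0015] [ 0.3192  0.403  -0.4422  0.0045 -0.728  -0.1767] [  3.6537 -18.8605   0.2956] -0.0019502823171539463
```

View pics/s15.png

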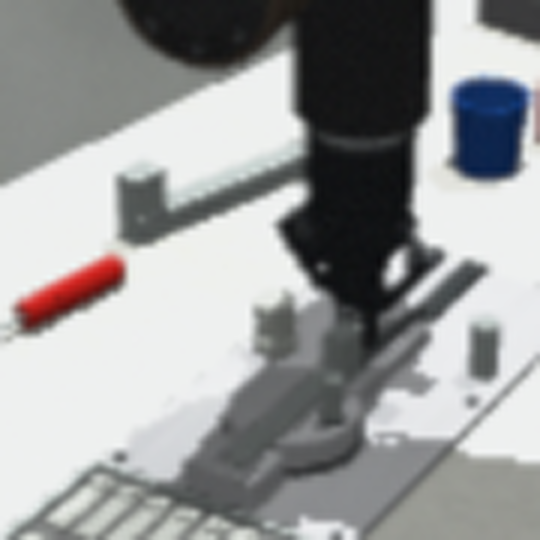

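```bash
python3 -m crank '[[[-0.5,0,0],[0,0,0],-1],[[-1.2,0,0],[0,0,0],-1],[[-1.2,0,0],[0,0,0],-1],[[0,-2.5,0],[0,0,0],-1],[[0,-2.5,0],[0,0,0],-1],[[0,-2.5,0],[0,0,0],-1],[[0,-2.5,0],[0,0,0],-1],[[0,-2,0],[0,0,0],-1],[[0,0,0],[0,0,0],-1]]'
python3 look.py side s16 200 290 150 240 6; python3 look.py top t16 120 360 85 240 3.3;python3 look.py wrist w16
```

```text
time: 13.37
ee_pos: [0.5839, -0.0388, 0.1231]
tcp_rot: [-0.46, 0.464, 0.537, -0.533]
ft_force: [1.5, 0.9, 0.2]
opening: 0.001
13.3667 [ 0.5839 -0.0388  0.1231] [ 0.2684  0.2665 -0.3002  0.0012 -0.9966 -0.1227] [1.5201 0.8539 0.1942] 0.0008659727511223865
13.4167 [ 0.5828 -0.0387  0.1209] [ 0.2684  0.2683 -0.3028  0.0001 -0.9944 -0.1228] [-1.0707 -0.5027 -0.6842] -0.0031914335781041987
13.4667 [ 0.5816 -0.0387  0.1192] [ 0.2686  0.2699 -0.3048 -0.0005 -0.9937 -0.123 ] [ 0.0036 -1.1097  0.4693] -0.0029625645277816994
```

View pics/s16.png

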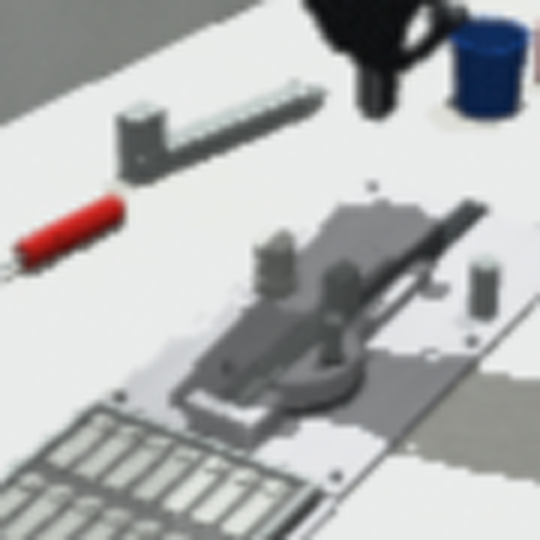

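View pics/t16.png

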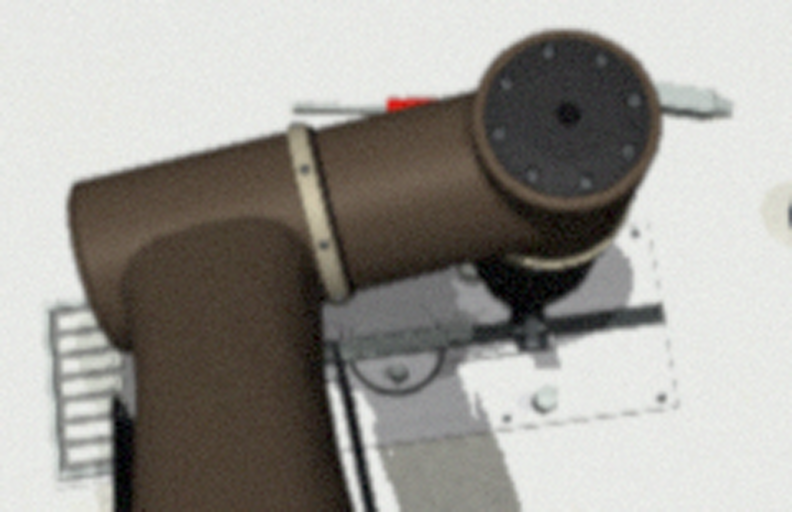

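View pics/w16.png

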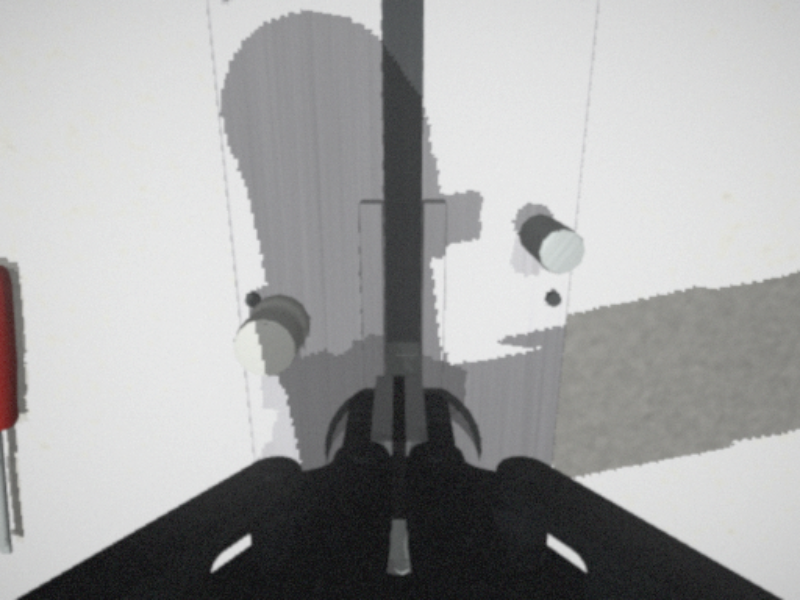

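```bash
python3 -m crank '[[[1.9,-0.4,0],[0,0,0],-1],[[1.9,-0.4,0],[0,0,0],-1],[[1.9,-0.4,0],[0,0,0],-1],[[1.9,-0.4,0],[0,0,0],-1],[[1.9,-0.4,0],[0,0,0],-1],[[1.9,-0.4,0],[0,0,0],-1],[[1.9,-0.4,0],[0,0,0],-1],[[1.9,-0.4,0],[0,0,0],-1],[[1.9,-0.4,0],[0,0,0],-1],[[1.9,0,0],[0,0,0],-1],[[0,0,0],[0,0,0],-1],[[0,0,0],[0,0,0],-1]]'
python3 look.py wrist w17
```

```text
time: 14.52
ee_pos: [0.5527, 0.1499, 0.1529]
tcp_rot: [0.462, -0.462, -0.535, 0.536]
ft_force: [-0.0, -1.0, -1.0]
opening: -0.0
14.5167 [0.5527 0.1499 0.1529] [ 0.6061  0.2264 -0.2796 -0.0004 -1.067  -0.4587] [-0.0377 -0.9643 -1.0094] -0.0002029729419463675
```

View pics/w17.png

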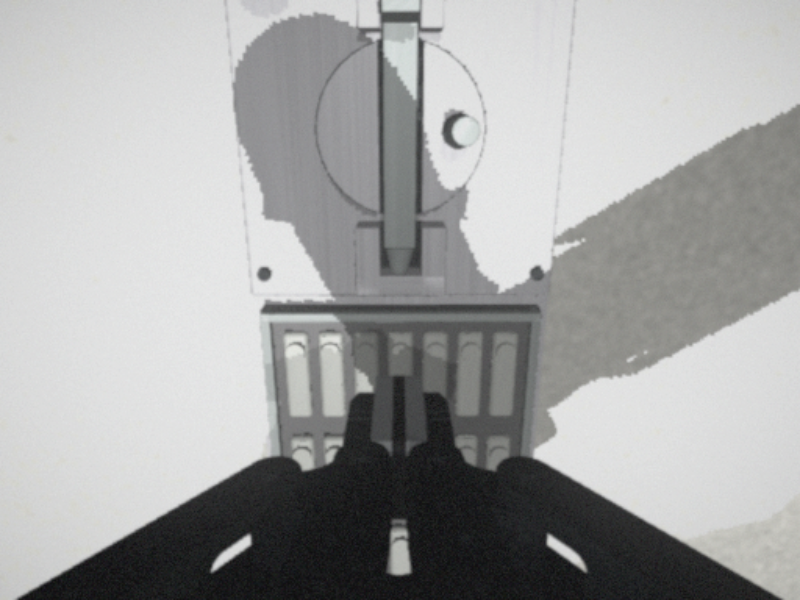

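```bash
python3 - <<'E'
import numpy as np,cv2
from h import *
f=np.load("pics/w17.npz"); im=f["image"][130:190,215:300,::-1]
cv2.imwrite("pics/w17c.png",cv2.resize(cv2.convertScaleAbs(im,alpha=2.2),None,fx=9,fy=9,interpolation=cv2.INTER_CUBIC))
E
```

```text
(no output)
```

View pics/w17c.png

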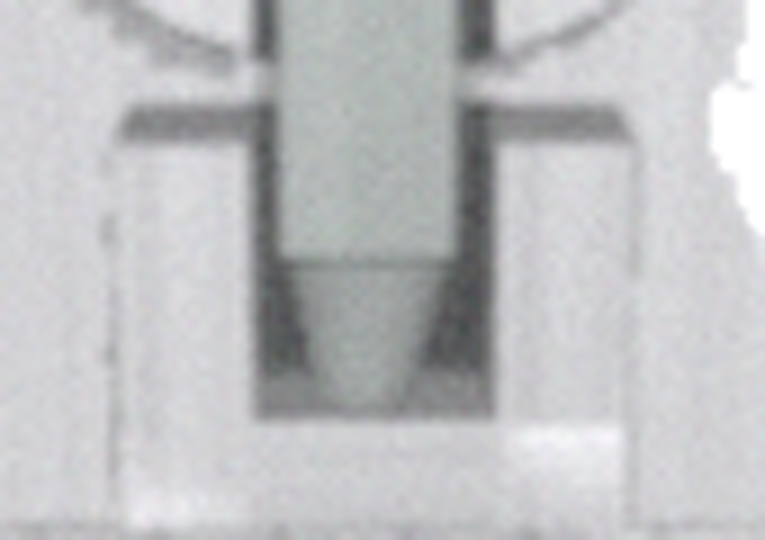

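```bash
python3 - <<'E'
from h import *
f=np.load("pics/w17.npz")
P=lambda u,v,z: ray(f,((u+.5)/9-.5+215,(v+.5)/9-.5+130),z)
n=np.array([-.146,.989,0])
print("shoulder->stop mm",(P(370,417,.034)-P(368,262,.034))@n*1e3,"pocket w",np.linalg.norm(P(253,300,.034)-P(496,300,.034))*1e3)
E
```

```text
shoulder->stop mm 15.89828751189556 pocket w 24.148447612786747
```

```bash
python3 -c "
from cell import job_done,get_obs
o=get_obs();print(o['time'],o['ft_force']);print(job_done())"
```

```text
14.5667 [-0.2648777  -1.08220311  0.63449315]
the job is handed in; nothing more can be done
None
```

The bar is locked home and the job is handed in at 14.6 s of the 54 s allowed. I pushed the peg with shut fingers, turning the disc counter-clockwise from about 1.6 rad to 3.14. I then pushed the bar by its rear face through the slot into the lock block, and drew the arm clear. The bar I used was the smaller one, in the nest; the larger look-alike on the bench measured about 210 mm and was left alone.

**Last checks**
- **Slot:** after turning, it was within about 0.5° of the guide's line, well inside the 0.12 rad allowed.
- **Bar seated:** the push force rose from about 2 N to 24 N at the expected position. In the last picture the shoulder-to-stop distance is 15.9 mm, against the 16 mm it should be.
- **Surroundings:** the gauge pin and tub look undisturbed in the pictures, though I did not re-measure them. Nothing was gripped or lifted, and the final force reading was about 1 N, which is noise.

**One disagreement:** the fingertips are really about 38 mm short of the reported TCP. I measured this in two camera views, and a first pass at the peg then swept over it without touching. I allowed for the offset in every height after that.

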